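# Screwdriver from the tool block into the open can

## Robot

A 6-joint arm with a two-finger parallel gripper is mounted at the origin on a cart in front of the work surface, level with it; the furniture and walls round the work are solid. World frame = base frame: x ahead of the robot, y to its left, z up, the work surface at z = 0. Lengths are in m, angles in rad, forces in N, time in s.
With the tool pointing down it reaches from about 0.15 to 0.775 m from the base axis. Payload 6.1 kg.
Tool frame: the origin (TCP) lies between the finger pads; the fingertips stand arm.tips_ahead ahead of it and the grasp point (between the pads) is the TCP (arm.tips_ahead is the distance from the TCP to the fingertips, in m); z points along the fingers, y is the direction in which the jaws open and shut (so a half turn about z gives the same grasp; the last joint's range is limited). The gripper opens to 85 mm and grips with 20 to 120 N. Pads are 22 mm wide; open, the fingers measure 114 mm over their backs; the gripper's body (76 mm by 85 mm) begins 54 mm behind the grasp point. The pads swing forward as they close: fully open they stand 13 mm farther back than shut.
Start: joints at [0, 0.126, -0.04, 1.405, 0, 1.571], TCP at [0.525, -0, 0.25] pointing down, gripper open.
Joint ranges: [-2.72, 2.72], [-0.95, 1.95], [-1.27, 1.35], [-1.78, 2.02], [-1.46, 1.47], [-3.14, 3.14]. Speed limits (rad/s): [2.39, 2.39, 3.01, 3.14, 3.14, 3.14].

## Interface

Orientations are given as a rotation vector (axis times angle).
In Python, from station import sensors, read_camera, arm, silhouettes gives the robot as it stands. The module is installed in compiled form; this text tells all that it offers.
- The arm moves only by the tool step_arm, never from a script. Its argument "plan" is a list of rows, each an object with "angular": the turn, a rotation vector about the tool's x, y, z in rad, a list of three; "offset": the shift along the tool's x, y, z in m, a list of three; "jaw": the finger opening in m, from 0 to 0.0854. In form: [{"angular": [rx, ry, rz], "offset": [x, y, z], "jaw": jaw}, ...]. A call has 1 to 5 rows; each row shifts and turns the commanded pose from where the row before left it, along the tool's axes as they then stand; what a row does not reach is not made up. A row lasts 1/10 s, in which the tool goes at most 50 mm and 8.59 degrees, less where a joint would pass 70% of its speed; a pose out of reach is approached as far as the arm can. A call with a gripper value outside its range is refused whole. The fingers move at their own pace and stop on an object; "newtons" is the grip in N (left out, the last holds). Time passes only in rows, so rows that do not move let the fingers close. It gives the time, the measured TCP pose, the force and the opening at its end, in the units of the state.
- sensors.observe(): the state, without advancing time (a new reading comes with each control period).
- read_camera(name): name is "scene" or "side" or "wrist"; returns a dict with "pixels" (384x512x3 uint8, red, green, blue), "z_map" (384x512 float32, m along the optical axis (not along the pixel's ray), 0 where there is no reading), "vertical_fov" (degrees; the focal length in pixels is half the picture's height over the tangent of half this angle, whatever the lens; pixels are square), "cx", "cy" (the principal point, pixels), "R" (3x3) and "t" (3): a world point X has camera coordinates R X + t. Camera axes: x right, y down, z forward; pixel columns grow to the right and rows downward; lengths in m; the calibration is good to about 2 mm. A picture is of the moment at which its call begins.
- arm.job_done(): hands the job in, once; it reports no verdict.
Trained networks look in the newest picture that a camera, given by its name, has taken for a name from the list of things; names that differ only in an ending like _2 or _b are one class to them, and where a whole thing is asked for, a point or a joint stands for the part that bears it (a point fixed in the world has none). Each returns a list of dicts, best first, with "p" (0 to 1); they miss things now and then, are a little off and sometimes report something else, mostly with a low value. They report only what shows in the picture. A call takes as long as a camera call. They do not tell look-alikes from the thing itself.
- silhouettes(query, camera): "mask" (384x512 bool, what is visible of it) and "box" ([centre column, centre row, width, height] in pixels, round what is visible of it).
The state is a dict: "time": time; "qpos": joint angles; "dq": joint speeds; "effort": joint torques, N m; "eef_pos": TCP position; "eef_rot": TCP orientation; "contact_force": force on the tool from outside, world axes, zero at the start; "ft_torque": the same for the moment, N m; "finger_gap": finger opening in m.
Only numpy, scipy, OpenCV 4.12 (cv2) and the standard library are available. Lean on these libraries where they do the work, as an engineer would, in place of code of your own. Each camera call takes 0.05 s, during which the arm holds its last target.

## Task

The seam saw is to be adjusted and the screwdriver will be carried there in a can. Pull the screwdriver straight up out of the tool block, lower it blade first into the empty open can until the blade is at or just above the bottom, and only then let go, so that it stays in the can, handle up. The open can must stay standing where it is, and the closed can must not be pushed about or tipped.

Things in the scene. Friction and masses are not known exactly. Their poses are not given: they have to be found in the camera images.
- screwdriver_mid (a point): Slotted screwdriver, 193 mm long, about 80 g, standing blade down in the middle well of the tool block (it may lean in the well by up to about 6 degrees). This point lies on its axis half-way along its length, 96 mm from the blade's tip and 96 mm from the handle's end. Its y axis runs along the tool from blade to handle (up at the start). The fluted handle, 24 x 21 mm thick, reaches from 8 mm to 96 mm above this point along y; the shaft below it is 6 to 8 mm thick.
- tool_block: Wooden block fixed to the table, 60 mm (its x) x 210 mm (its y) x 70 mm high, on two low steel foot strips; origin at the centre of its underside, z up. Three upright wells in a row along its y, 62 mm deep: the middle one (x = y = 0, 12 mm square) holds the screwdriver, the one at y = +75 mm a pencil 7 mm thick (its top about 120 mm above the table), the one at y = -75 mm a marker pen 17 mm thick (its top about 145 mm above the table).
- open_can: Empty ribbed tinplate can without a lid, loose on the table, 104 mm in diameter, 121 mm high, about 88 mm clear inside, bottom 5 mm thick, about 120 g. Origin at the centre of its underside, z up.
- closed_can: Can of the same size closed with a tinplate lid (124 mm high in all), loose, about 300 g; a bystander. Origin at the centre of its underside, z up.
There are look-alikes about, which are no part of the job. What is shaped like the open_can but blue is not meant.

How it is judged:
By the outcome, as a careful person would: the job done as asked, in the order asked, and still so for the second after the job is handed in, with the robot touching nothing.
It also fails if it takes over 40 s, if anything falls off the work surface, if the arm or the gripper's body presses on something with over 40 N, if the wrist force passes 120 N, or if a joint passes its speed limit or range.

## Working session

There is one attempt and no reset: what is moved stays moved. The work goes in short steps, Python scripts to look and compute and a tool call to move; the robot and the scene stay as the last step left them, time stands still between calls to the robot, and variables do not carry over. Pictures are saved under pics/ and viewed, and the job is handed in when it is done.

Besides the shell and the picture viewer there is one more tool, called after "Request:" as name(argument=value, ...) on one line, values as JSON. step_arm: Moves the arm, as the interface text tells. Its arguments: {"type":"object","properties":{"plan":{"type":"array"},"newtons":{"type":"number"}},"required":["plan"]}

```bash
mkdir -p pics; cat > h.py <<'E'
import numpy as np, cv2
from station import sensors, read_camera, arm, silhouettes
def cam(n,save=None):
    c=read_camera(n)
    if save: cv2.imwrite('pics/'+save,c['pixels'][:,:,::-1])
    return c
def cloud(c):
    h,w=c['z_map'].shape; f=h/2/np.tan(np.radians(c['vertical_fov'])/2)
    u,v=np.meshgrid(np.arange(w),np.arange(h)); z=c['z_map']
    P=np.stack([(u-c['cx'])/f*z,(v-c['cy'])/f*z,z],-1)
    return (P-np.array(c['t']))@np.array(c['R'])
def proj(c,X):
    f=c['z_map'].shape[0]/2/np.tan(np.radians(c['vertical_fov'])/2)
    p=np.array(c['R'])@np.array(X)+np.array(c['t']); return p[0]/p[2]*f+c['cx'],p[1]/p[2]*f+c['cy']
E
python3 - <<'E'
from h import *
print(sensors.observe(), arm.tips_ahead)
ims=[]
for n in ['scene','side','wrist']:
    c=cam(n,n+'0.png'); P=cloud(c)
    print(n,'campos',-np.array(c['R']).T@np.array(c['t']),c['vertical_fov'])
    for q in ['screwdriver_mid','tool_block','open_can','closed_can']:
        for d in silhouettes(q,n):
            m=d['mask']&(c['z_map']>0)
            if m.sum()==0: continue
            X=P[m]; print(q,round(d['p'],2),np.round(d['box']),m.sum(),'med',np.median(X,0).round(3),'lo',np.percentile(X,3,0).round(3),'hi',np.percentile(X,97,0).round(3))
E
```

```text
{'time': 0.0, 'qpos': array([ 7.80948192e-06,  1.26392409e-01, -4.06057298e-02,  1.40539732e+00,
       -1.13594134e-05,  1.57081317e+00]), 'dq': array([ 0.00053702,  0.00114419, -0.00013187,  0.00126873, -0.00178661,
        0.00053515]), 'effort': array([-1.88969068e-03, -4.35916471e+01,  3.52923596e+01,  1.73015334e-02,
       -7.00984879e-05, -2.14169546e-05]), 'eef_pos': array([5.24625490e-01, 9.56175474e-07, 2.49522978e-01]), 'eef_rot': array([-2.22065726e+00, -2.22063721e+00,  1.78818616e-03]), 'contact_force': array([0.17952526, 0.36766033, 0.1707064 ]), 'ft_torque': array([-0.04028502,  0.05143946,  0.01271651]), 'finger_gap': 0.0852489535459811} 0.019
scene campos [0.14624623 0.55119801 0.79523184] 51.59554018255412
screwdriver_mid 0.56 [311. 100.  16.  36.] 251 med [ 0.501 -0.266  0.162] lo [ 0.494 -0.442  0.033] hi [ 0.59  -0.26   0.202]
tool_block 0.78 [304. 140.  63.  64.] 2099 med [ 0.485 -0.225  0.064] lo [ 0.462 -0.355  0.007] hi [ 0.533 -0.154  0.076]
open_can 0.97 [242. 187.  44.  58.] 2250 med [0.53  0.023 0.077] lo [ 0.483 -0.031  0.01 ] hi [0.58  0.067 0.124]
op
[... 701 characters left out ...]
.186 0.079] lo [0.369 0.101 0.005] hi [0.46  0.201 0.121]
closed_can 0.82 [244. 264.  46.  72.] 2898 med [0.56  0.332 0.091] lo [0.512 0.251 0.003] hi [0.606 0.347 0.126]
closed_can 0.62 [251. 209.  38.  54.] 1628 med [0.533 0.054 0.083] lo [ 0.489 -0.031  0.013] hi [0.579 0.069 0.121]
wrist campos [0.52395654 0.07063151 0.37227054] 71.00441183902554
tool_block 0.92 [246. 291.  59.  60.] 2928 med [ 0.508 -0.161  0.05 ] lo [ 0.464 -0.233  0.003] hi [ 0.545 -0.154  0.069]
open_can 0.76 [264. 169. 106. 103.] 8824 med [0.533 0.004 0.033] lo [ 0.483 -0.031  0.003] hi [0.578 0.061 0.12 ]
open_can 0.59 [131.  48. 156.  92.] 11106 med [0.383 0.147 0.047] lo [0.361 0.101 0.003] hi [0.458 0.192 0.119]
```

```bash
python3 - <<'E'
import cv2,numpy as np
a=cv2.imread('pics/scene0.png');b=cv2.imread('pics/side0.png');w=cv2.imread('pics/wrist0.png')
A=cv2.resize(a[60:320,100:380],None,fx=2.8,fy=2.2); cv2.imwrite('pics/sc.png',A[:590,:790])
B=cv2.resize(b[100:310,180:340],None,fx=2.5,fy=2.5); W=cv2.resize(w,(390,292))
cv2.imwrite('pics/sd.png',B);cv2.imwrite('pics/w.png',W)
E
```

```text
(no output)
```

View pics/sc.png

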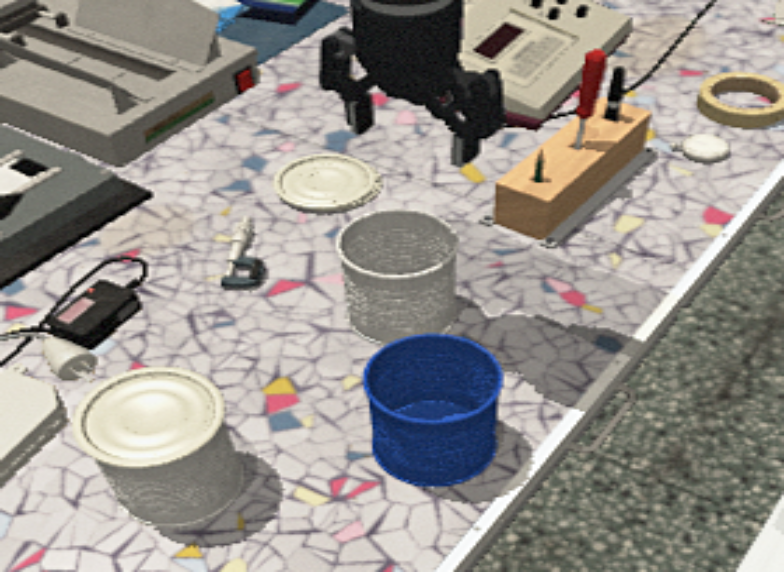

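View pics/sd.png

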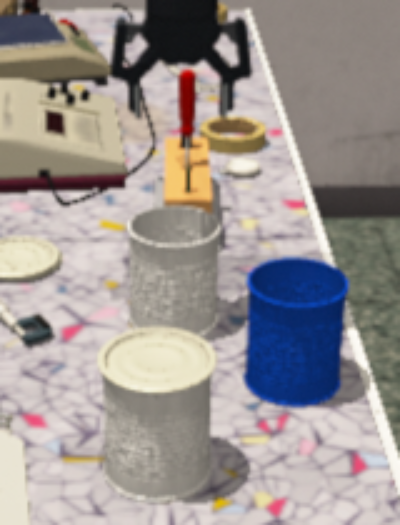

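View pics/wrist0.png

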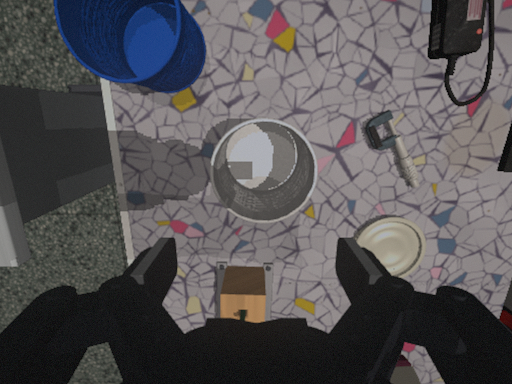

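View pics/scene0.png

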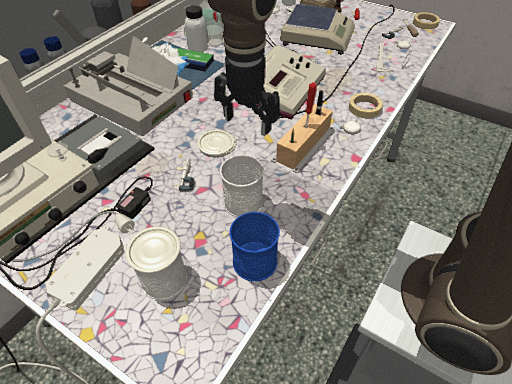

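Candidates, in scene pixels:
- **Screwdriver:** the red handle at (311,100). The pencil at (293,135) and the marker at (320,98) are not meant.
- **Open can:** the grey one at (242,187). The blue one at (255,246) is ruled out, and (157,265) is the closed bystander.

Next I'll measure the axis and the rims, and look at a close crop.

```bash
python3 - <<'E'
from h import *
for n in ['scene','side']:
    c=cam(n); P=cloud(c); rgb=c['pixels'].astype(int)
    red=(rgb[...,0]>110)&(rgb[...,1]<70)&(rgb[...,2]<80)&(c['z_map']>0)
    m=red&(abs(P[...,0]-.505)<.06)&(abs(P[...,1]+.265)<.06)&(P[...,2]>.1)
    X=P[m]; print(n,m.sum(),X.min(0).round(3),X.max(0).round(3))
    for lo,hi in [(.11,.13),(.13,.15),(.15,.17),(.17,.19),(.19,.21)]:
        Y=X[(X[:,2]>lo)&(X[:,2]<hi)]
        if len(Y): print(lo,len(Y),Y.mean(0).round(4))
    campos=-np.array(c['R']).T@np.array(c['t'])
    d=campos-[.505,-.265,.16]; print('viewdir',(d/np.linalg.norm(d)).round(3))
    # block top
    m=(abs(P[...,2]-.07)<.004)&(abs(P[...,0]-.505)<.06)&(P[...,1]<-.13)&(P[...,1]>-.4)
    mm=np.zeros((384,512),bool);mm[m]=1
    r=cv2.minAreaRect(P[m][:,:2].astype(np.float32)); print('block',m.sum(),r)
    for name,lo,hi in [('grey',(.46,-.06),(.61,.1)),('blue',(.34,.08),(.475,.22)),('closed',(.48,.23),(.64,.37))]:
        m=(P[...,2]>.113)&(P[...,2]<.13)&(P[...,0]>lo[0])&(P[...,0]<hi[0])&(P[...,1]>lo[1])&(P[...,1]<hi[1])
        Q=P[m]; (cc,r)=cv2.minEnclosingCircle(Q[:,:2].astype(np.float32)); print(name,len(Q),np.round(cc,4),round(r,4),Q[:,2].max().round(3))
    u,v=map(int,proj(c,[.505,-.265,.13])); 
    print(u,v); cv2.imwrite(f'pics/crop_{n}.png',cv2.resize(c['pixels'][v-50:v+50,u-50:u+50,::-1],(560,560),interpolation=cv2.INTER_CUBIC))
E
```

```text
scene 44 [ 0.494 -0.277  0.123] [ 0.512 -0.26   0.206]
0.11 8 [ 0.5035 -0.2629  0.126 ]
0.13 1 [ 0.4944 -0.2671  0.1406]
0.15 2 [ 0.5104 -0.265   0.1599]
0.17 2 [ 0.5107 -0.2663  0.1842]
0.19 31 [ 0.5025 -0.27    0.2   ]
viewdir [-0.328  0.746  0.58 ]
block 764 ((0.5033949613571167, -0.2611047327518463), (0.2161223143339157, 0.06232620030641556), 88.03087615966797)
grey 345 [0.5317 0.0184] 0.0525 0.127
blue 405 [0.4103 0.1507] 0.0525 0.126
closed 1988 [0.5566 0.2966] 0.0552 0.13
307 108
side 104 [ 0.497 -0.278  0.121] [ 0.514 -0.254  0.203]
0.11 10 [ 0.507  -0.2631  0.1256]
0.13 19 [ 0.5062 -0.2626  0.1393]
0.15 26 [ 0.5091 -0.263   0.1596]
0.17 27 [ 0.508  -0.2655  0.1809]
0.19 22 [ 0.5064 -0.2682  0.1971]
viewdir [0.046 0.937 0.347]
block 409 ((0.5049663782119751, -0.25641778111457825), (0.21271733939647675, 0.057112108916044235), 88.28065490722656)
grey 250 [0.5367 0.0198] 0.0566 0.124
blue 278 [0.4106 0.1501] 0.0565 0.125
closed 1102 [0.5584 0.2968] 0.0562 0.128
254 150
```

View pics/crop_scene.png

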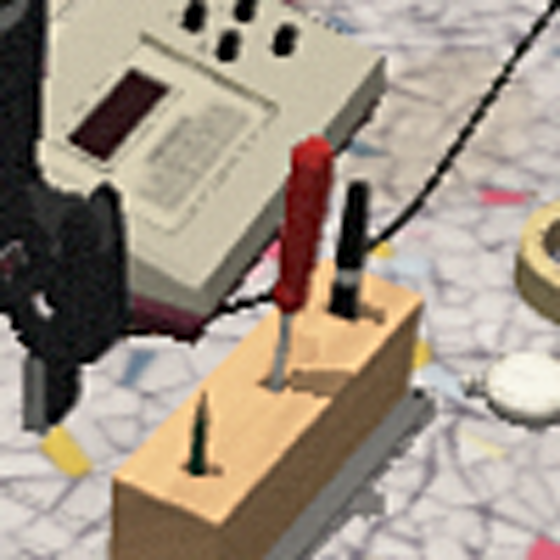

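View pics/crop_side.png

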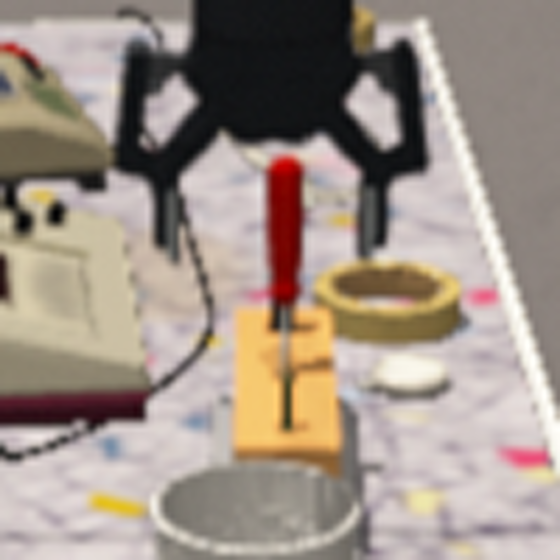

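```bash
python3 - <<'E'
from h import *
from scipy.optimize import least_squares
D=[]
for n in ['scene','side']:
    c=cam(n); rgb=c['pixels'].astype(int)
    u,v=map(int,proj(c,[.505,-.268,.16]))
    red=(rgb[...,0]>1.8*rgb[...,1])&(rgb[...,0]>1.8*rgb[...,2])&(rgb[...,0]>50)
    nl,lab,st,ct=cv2.connectedComponentsWithStats(red.astype(np.uint8))
    w=lab[v-8:v+8,u-6:u+6]; k=np.bincount(w[w>0]).argmax(); print(n,st[k],ct[k])
    m=lab==k
    for r in range(st[k][1]+2,st[k][1]+st[k][3]-2):
        cs=np.where(m[r])[0]; D.append((c,cs.mean(),r,len(cs)))
def axis(p,z): return np.array([p[0]+p[2]*(z-.16),p[1]+p[3]*(z-.16),z])
def res(p):
    o=[]
    for c,u,r,_ in D:
        a=proj(c,axis(p,.12));b=proj(c,axis(p,.20))
        t=(r-a[1])/(b[1]-a[1]); o.append(a[0]+t*(b[0]-a[0])-u)
    return o
s=least_squares(res,[.505,-.27,0,0]); print(s.x.round(4),'rms',np.sqrt(np.mean(s.fun**2)), 'lean deg',np.degrees(s.x[2:]).round(2))
J=s.jac; print('sd',np.sqrt(np.diag(np.linalg.inv(J.T@J)))*.4)
print([d[3] for d in D])
E
```

```text
scene [305  82  12  32 200] [310.43  96.99]
side [252 128   6  27 148] [254.43918919 140.37162162]
[ 0.5053 -0.2745 -0.0074 -0.0719] rms 0.21696743496958606 lean deg [-0.42 -4.12]
sd [0.00024637 0.00076396 0.01090003 0.03272019]
[7, 8, 7, 7, 7, 7, 8, 8, 7, 7, 7, 7, 7, 6, 6, 8, 7, 6, 6, 7, 6, 6, 5, 5, 6, 6, 7, 6, 6, 6, 6, 6, 6, 6, 6, 6, 6, 6, 6, 6, 6, 6, 6, 6, 6, 5, 4, 4, 5, 6, 5]
```

Request:
step_arm(plan=[{"angular": [0, 0, 0], "offset": [-0.04, -0.004, 0], "jaw": 0.085}, {"angular": [0, 0, 0], "offset": [-0.045, -0.004, 0], "jaw": 0.085}, {"angular": [0, 0, 0], "offset": [-0.045, -0.004, 0], "jaw": 0.085}, {"angular": [0, 0, 0], "offset": [-0.045, -0.004, 0], "jaw": 0.085}, {"angular": [0, 0, 0], "offset": [-0.045, -0.004, 0], "jaw": 0.085}])

```text
time: 1.45
eef_pos: [0.5046, -0.2217, 0.2504]
eef_rot: [2.221, 2.221, 0.0]
contact_force: [0.1, 1.1, 0.7]
finger_gap: 0.0848
```

Request:
step_arm(plan=[{"angular": [0, 0, 0], "offset": [-0.035, 0, 0], "jaw": 0.085}, {"angular": [0, 0, 0], "offset": [-0.018, 0, 0], "jaw": 0.085}, {"angular": [0, 0, 0], "offset": [0, 0, 0], "jaw": 0.085}, {"angular": [0, 0, 0], "offset": [0, 0, 0], "jaw": 0.085}])

```text
time: 1.85
eef_pos: [0.505, -0.2725, 0.2501]
eef_rot: [-2.221, -2.221, -0.001]
contact_force: [0.6, 0.2, 0.2]
finger_gap: 0.0849
```

Request:
step_arm(plan=[{"angular": [0, 0, 0], "offset": [-0.001, 0, 0.02], "jaw": 0.085}, {"angular": [0, 0, 0], "offset": [0, 0, 0.02], "jaw": 0.085}, {"angular": [0, 0, 0], "offset": [0, 0, 0], "jaw": 0.085}])

```text
time: 2.15
eef_pos: [0.5041, -0.2717, 0.208]
eef_rot: [-2.216, -2.221, 0.001]
contact_force: [-0.7, -0.2, -0.1]
finger_gap: 0.0847
```

```bash
python3 - <<'E'
from h import *
cs=[]
for n in ['wrist','side','scene']:
    c=cam(n); im=c['pixels'][:,:,::-1]
    if n!='wrist':
        u,v=map(int,proj(c,[.505,-.27,.18])); im=im[v-60:v+60,u-60:u+60]
        im=cv2.resize(im,(384,384),interpolation=cv2.INTER_CUBIC)
    cs.append(cv2.resize(im,(266,266)) if n!='wrist' else cv2.resize(im,(266,200)))
cs[0]=cv2.copyMakeBorder(cs[0],0,66,0,0,0)
cv2.imwrite('pics/d1.png',np.hstack(cs))
E
```

```text
(no output)
```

View pics/d1.png

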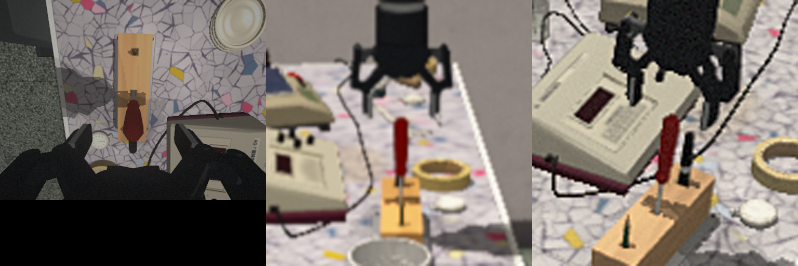

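Side, scene and wrist views agree that the handle lies between the fingers: columns 401, 670 and 132 against finger midpoints of 401, 672 and 135. I'll check y numerically in the wrist depth.

```bash
python3 - <<'E'
from h import *
c=cam('wrist'); P=cloud(c); rgb=c['pixels'].astype(int)
red=(rgb[...,0]>1.8*rgb[...,1])&(rgb[...,0]>1.8*rgb[...,2])&(rgb[...,0]>40)&(c['z_map']>0)
m=red&(abs(P[...,0]-.505)<.04)&(abs(P[...,1]+.27)<.04)&(P[...,2]>.1)
X=P[m]
for lo in np.arange(.1,.21,.015):
    Y=X[(X[:,2]>=lo)&(X[:,2]<lo+.015)]
    if len(Y)>3: print(lo.round(3),len(Y),Y.mean(0).round(4),'y',np.percentile(Y[:,1],[3,97]).round(4),'x',np.percentile(Y[:,0],[3,97]).round(4))
E
```

```text
0.115 124 [ 0.5037 -0.2643  0.1235] y [-0.27   -0.2612] x [0.4947 0.5114]
0.13 115 [ 0.5036 -0.264   0.1387] y [-0.2691 -0.2627] x [0.4959 0.5114]
0.145 212 [ 0.5032 -0.2655  0.1527] y [-0.2725 -0.2632] x [0.494  0.5129]
0.16 285 [ 0.5033 -0.2667  0.1678] y [-0.2736 -0.2643] x [0.4934 0.5134]
0.175 438 [ 0.5033 -0.2684  0.1832] y [-0.2755 -0.2653] x [0.4926 0.5137]
0.19 965 [ 0.503  -0.2744  0.1963] y [-0.2836 -0.2674] x [0.4941 0.5119]
```

Request:
step_arm(plan=[{"angular": [0, 0, 0], "offset": [-0.001, 0, 0.02], "jaw": 0.085}, {"angular": [0, 0, 0], "offset": [0, 0, 0.02], "jaw": 0.085}, {"angular": [0, 0, 0], "offset": [0, 0, 0.008], "jaw": 0.085}, {"angular": [0, 0, 0], "offset": [0, 0, 0], "jaw": 0.06}, {"angular": [0, 0, 0], "offset": [0, 0, 0], "jaw": 0.04}], newtons=40)

```text
time: 2.85
eef_pos: [0.5054, -0.2751, 0.1634]
eef_rot: [2.221, 2.221, 0.001]
contact_force: [0.2, -0.1, 0.2]
finger_gap: 0.0585
```

Request:
step_arm(plan=[{"angular": [0, 0, 0], "offset": [0, 0, 0], "jaw": 0.03}, {"angular": [0, 0, 0], "offset": [0, 0, 0], "jaw": 0.01}, {"angular": [0, 0, 0], "offset": [0, 0, 0], "jaw": 0.01}, {"angular": [0, 0, 0], "offset": [0, 0, 0], "jaw": 0.01}, {"angular": [0, 0, 0], "offset": [0, 0, 0], "jaw": 0.01}], newtons=40)

```text
time: 3.35
eef_pos: [0.5053, -0.2753, 0.163]
eef_rot: [2.221, 2.22, 0.0]
contact_force: [-0.1, 0.1, 4.9]
finger_gap: 0.0216
```

Request:
step_arm(plan=[{"angular": [0, 0, 0], "offset": [0, 0, -0.004], "jaw": 0.01}, {"angular": [0, 0, 0], "offset": [0, 0, -0.01], "jaw": 0.01}, {"angular": [0, 0, 0], "offset": [0, 0, -0.02], "jaw": 0.01}, {"angular": [0, 0, 0], "offset": [0, 0, -0.02], "jaw": 0.01}, {"angular": [0, 0, 0], "offset": [0, 0, -0.02], "jaw": 0.01}], newtons=50)

```text
time: 3.85
eef_pos: [0.5048, -0.2749, 0.2373]
eef_rot: [-2.221, -2.221, 0.0]
contact_force: [-0.2, 0.7, -0.8]
finger_gap: 0.0213
```

Request:
step_arm(plan=[{"angular": [0, 0, 0], "offset": [0, 0, -0.025], "jaw": 0.01}, {"angular": [0, 0, 0], "offset": [0, 0, -0.025], "jaw": 0.01}, {"angular": [0, 0, 0], "offset": [0, 0, -0.025], "jaw": 0.01}, {"angular": [0, 0, 0], "offset": [0, 0, -0.015], "jaw": 0.01}, {"angular": [0, 0, 0], "offset": [0, 0, 0], "jaw": 0.01}])

```text
time: 4.35
eef_pos: [0.5055, -0.2753, 0.329]
eef_rot: [2.219, 2.219, 0.002]
contact_force: [-0.0, -0.0, -1.3]
finger_gap: 0.0216
```

```bash
python3 - <<'E'
from h import *
print(sensors.observe()['eef_pos'],sensors.observe()['finger_gap'])
cs=[]
for n in ['side','scene']:
    c=cam(n); im=c['pixels'][:,:,::-1]
    u,v=map(int,proj(c,[.505,-.27,.22])); im=im[max(v-75,0):max(v-75,0)+150,u-75:u+75]
    cs.append(cv2.resize(im,(390,390),interpolation=cv2.INTER_CUBIC))
cv2.imwrite('pics/d2.png',np.hstack(cs))
E
```

```text
[ 0.50553631 -0.27529323  0.32896383] 0.021555144853630016
```

View pics/d2.png

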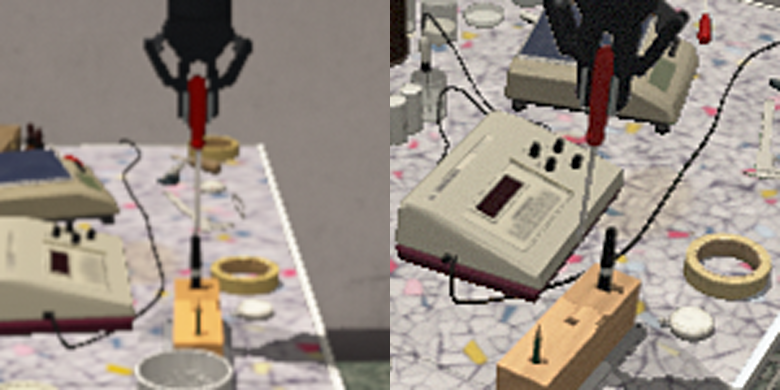

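Screwdriver is out of the well, held by the handle, blade tip at about (195,245) left / (585,222) right. Now I'll measure the tip relative to the TCP.

```bash
cat > tip.py <<'E'
from h import *
from scipy.optimize import least_squares
# fit axis from handle(red) pixels + shaft silhouettes in 2 views; tip at lowest mask pixel
e=sensors.observe()['eef_pos']; D=[];T=[]
for n in ['scene','side']:
    c=cam(n); P=cloud(c); rgb=c['pixels'].astype(int)
    # depth-based: points near expected axis volume below the fingers
    m=(c['z_map']>0)&(abs(P[...,0]-e[0])<.03)&(abs(P[...,1]-e[1])<.05)&(P[...,2]<e[2]-.025)&(P[...,2]>e[2]-.165)
    nl,lab,st,ct=cv2.connectedComponentsWithStats(m.astype(np.uint8),connectivity=8)
    k=1+st[1:,4].argmax(); m=lab==k; print(n,st[k],P[m].min(0).round(3))
    for d in silhouettes('screwdriver_mid',n)[:2]: print('net',round(d['p'],2),d['box'])
    r0,r1=st[k][1]+1,st[k][1]+st[k][3]
    for r in range(r0,r1):
        q=np.where(m[r])[0]
        if len(q): D.append((c,q.mean(),r)); 
    T.append((c,np.where(m[r1-1])[0].mean(),r1))
def ax(p,dz): return np.array([p[0]+p[2]*dz,p[1]+p[3]*dz,e[2]+dz])
def res(p):
    o=[]
    for c,u,r in D:
        a=proj(c,ax(p,-.03));b=proj(c,ax(p,-.14)); t=(r-a[1])/(b[1]-a[1]); o.append(a[0]+t*(b[0]-a[0])-u)
    for c,u,r in T:
        o.append((proj(c,ax(p,p[4]))[1]-r)*1)
    return o
s=least_squares(res,[e[0],e[1],0,0,-.155],loss='soft_l1'); p=s.x
print('e',e.round(4),'axis@TCP',p[:2].round(4),'lean deg (handle dir)',np.degrees(p[2:4]).round(2),'tip',ax(p,p[4]).round(4),'rms',np.sqrt(np.mean(np.array(res(p))**2)).round(2))
print('tip rel tcp',(ax(p,p[4])-e).round(4), 'axis off tcp',(p[:2]-e[:2]).round(4))
E
python3 tip.py
```

```text
scene [308  50  12  47 148] [ 0.495 -0.271  0.174]
net 0.53 [314.5, 57.4, 14.2, 72.4]
side [252  99   6  41 111] [ 0.499 -0.273  0.17 ]
net 0.53 [255.7, 110.2, 1.0, 66.7]
e [ 0.5051 -0.275   0.326 ] axis@TCP [ 0.5062 -0.2784] lean deg (handle dir) [ 0.14 -6.11] tip [ 0.5058 -0.2615  0.1675] rms 0.15
tip rel tcp [ 0.0008  0.0135 -0.1585] axis off tcp [ 0.0012 -0.0034]
```

Request:
step_arm(plan=[{"angular": [0, 0, 0], "offset": [0.02, 0.003, 0], "jaw": 0.01}, {"angular": [0, 0, 0], "offset": [0.04, 0.004, 0], "jaw": 0.01}, {"angular": [0, 0, 0], "offset": [0.045, 0.004, 0], "jaw": 0.01}, {"angular": [0, 0, 0], "offset": [0.045, 0.004, 0], "jaw": 0.01}, {"angular": [0, 0, 0], "offset": [0.045, 0.004, 0], "jaw": 0.01}])

```text
time: 5.15
eef_pos: [0.5235, -0.0784, 0.3256]
eef_rot: [-2.222, -2.22, 0.001]
contact_force: [0.6, -1.2, -2.0]
finger_gap: 0.0214
```

Request:
step_arm(plan=[{"angular": [0, 0, 0], "offset": [0.04, 0.004, 0], "jaw": 0.01}, {"angular": [0, 0, 0], "offset": [0.023, 0.004, 0], "jaw": 0.01}, {"angular": [0, 0, 0], "offset": [0.01, 0, 0], "jaw": 0.01}, {"angular": [0, 0.05, 0], "offset": [0, 0, 0], "jaw": 0.01}, {"angular": [0, 0.05, 0], "offset": [0, 0, 0], "jaw": 0.01}])

```text
time: 5.65
eef_pos: [0.5318, -0.0065, 0.3259]
eef_rot: [-2.167, -2.17, -0.109]
contact_force: [-0.5, 0.8, -1.4]
finger_gap: 0.0215
```

Request:
step_arm(plan=[{"angular": [0, 0, 0], "offset": [0, 0, 0], "jaw": 0.01}, {"angular": [0, 0, 0], "offset": [0, 0, 0], "jaw": 0.01}])

```text
time: 5.85
eef_pos: [0.5318, -0.0078, 0.3259]
eef_rot: [-2.172, -2.169, -0.107]
contact_force: [0.3, 0.6, -0.9]
finger_gap: 0.0213
```

```bash
python3 tip.py; python3 - <<'E'
from h import *
cs=[]
for n in ['side','scene','wrist']:
    c=cam(n); im=c['pixels'][:,:,::-1]; P=cloud(c)
    m=(P[...,2]>.116)&(P[...,2]<.126)&(np.hypot(P[...,0]-.533,P[...,1]-.019)<.062)&(c['z_map']>0)
    Q=P[m][:,:2]
    if len(Q)>20: print(n,len(Q),[np.round(a,4) for a in cv2.minEnclosingCircle(Q.astype(np.float32))])
    if n!='wrist':
        u,v=map(int,proj(c,[.53,.0,.16])); im=im[max(v-90,0):max(v-90,0)+180,u-65:u+65]
        im=cv2.resize(im,(250,346),interpolation=cv2.INTER_CUBIC)
    else: im=cv2.copyMakeBorder(cv2.resize(im,(290,218)),0,128,0,0,0)
    cs.append(im)
cv2.imwrite('pics/d3.png',np.hstack(cs))
E
```

```text
scene [239 105   9  51 182] [ 0.521 -0.     0.176]
net 0.84 [242.8, 111.7, 10.6, 81.7]
side [246 127   7  48 136] [0.525 0.    0.175]
net 0.57 [249.4, 137.3, 4.7, 74.4]
e [ 0.5318 -0.0078  0.3259] axis@TCP [ 0.5331 -0.0086] lean deg (handle dir) [  0.38 -11.73] tip [0.5321 0.0232 0.1705] rms 0.18
tip rel tcp [ 0.0003  0.031  -0.1554] axis off tcp [ 0.0013 -0.0008]
side 171 [array([0.5354, 0.0202]), np.float64(0.0556)]
scene 269 [array([0.5308, 0.0177]), np.float64(0.053)]
wrist 664 [array([0.5305, 0.0173]), np.float64(0.0521)]
```

View pics/d3.png

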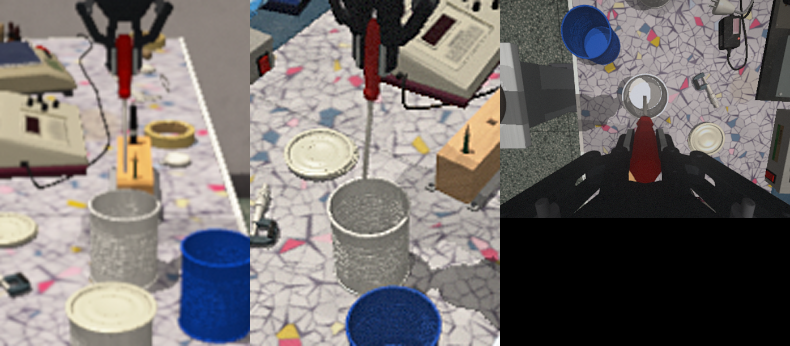

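Tip at (0.532, 0.023), can centre at (0.531, 0.0175): it fits with 13 mm clearance for the handle at the rim. Lowering vertically.

Request:
step_arm(plan=[{"angular": [0, 0, 0], "offset": [-0.002, 0, 0.02], "jaw": 0.01}, {"angular": [0, 0, 0], "offset": [-0.003, 0, 0.03], "jaw": 0.01}, {"angular": [0, 0, 0], "offset": [-0.003, 0, 0.03], "jaw": 0.01}, {"angular": [0, 0, 0], "offset": [-0.003, 0, 0.03], "jaw": 0.01}, {"angular": [0, 0, 0], "offset": [-0.002, 0, 0.02], "jaw": 0.01}])

```text
time: 6.7
eef_pos: [0.5311, -0.0068, 0.1934]
eef_rot: [-2.169, -2.169, -0.106]
contact_force: [0.0, -0.0, -1.1]
finger_gap: 0.0218
```

Request:
step_arm(plan=[{"angular": [0, 0, 0], "offset": [-0.001, 0, 0.01], "jaw": 0.01}, {"angular": [0, 0, 0], "offset": [-0.001, 0, 0.01], "jaw": 0.01}, {"angular": [0, 0, 0], "offset": [0, 0, 0], "jaw": 0.01}, {"angular": [0, 0, 0], "offset": [0, 0, 0], "jaw": 0.01}])

```text
time: 7.1
eef_pos: [0.5324, -0.0069, 0.1764]
eef_rot: [-2.171, -2.171, -0.11]
contact_force: [1.0, -0.6, -1.1]
finger_gap: 0.0215
```

```bash
python3 - <<'E'
from h import *
s=sensors.observe(); print(s['eef_pos'],s['contact_force'],s['ft_torque'])
cs=[]
for n in ['side','scene','wrist']:
    c=cam(n); im=c['pixels'][:,:,::-1]; P=cloud(c)
    m=(P[...,2]>.116)&(P[...,2]<.126)&(np.hypot(P[...,0]-.533,P[...,1]-.019)<.062)&(c['z_map']>0)
    u,v=map(int,proj(c,[.53,.01,.1])); r=60 if n!='wrist' else 130
    im=im[max(v-r,0):v+r,max(u-r,0):u+r]
    cs.append(cv2.resize(im,(260,260),interpolation=cv2.INTER_CUBIC))
cv2.imwrite('pics/d4.png',np.hstack(cs))
E
```

```text
[ 0.53241328 -0.00693155  0.17637401] [ 0.964074   -0.61522096 -1.05413692] [-0.11183113 -0.00524884 -0.00096978]
```

View pics/d4.png

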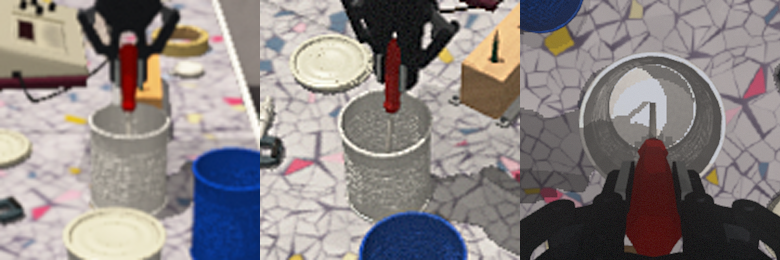

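The blade is inside the can, tip at about (653,103) in the right panel, clear of the walls. I'll lower it in small steps until it touches.

Request:
step_arm(plan=[{"angular": [0, 0, 0], "offset": [-0.0005, 0, 0.005], "jaw": 0.01}, {"angular": [0, 0, 0], "offset": [-0.0005, 0, 0.005], "jaw": 0.01}, {"angular": [0, 0, 0], "offset": [0, 0, 0], "jaw": 0.01}])

```text
time: 7.55
eef_pos: [0.5315, -0.0069, 0.1645]
eef_rot: [-2.17, -2.169, -0.107]
contact_force: [-0.6, -1.0, -1.3]
finger_gap: 0.0211
```

Request:
step_arm(plan=[{"angular": [0, 0, 0], "offset": [-0.0002, 0, 0.002], "jaw": 0.01}, {"angular": [0, 0, 0], "offset": [0, 0, 0], "jaw": 0.01}])

```text
time: 7.75
eef_pos: [0.5319, -0.0069, 0.1632]
eef_rot: [-2.17, -2.17, -0.108]
contact_force: [-0.9, -0.0, -1.6]
finger_gap: 0.0213
```

```bash
python3 - <<'E'
from h import *
s=sensors.observe(); print(s['eef_pos'],s['contact_force'],s['ft_torque'])
c=cam('wrist','w5.png'); P=cloud(c)
u,v=map(int,proj(c,[.53,.02,.005])); print(u,v)
im=c['pixels'][max(v-45,0):v+45,u-60:u+60,::-1]; cv2.imwrite('pics/d5.png',cv2.resize(im,None,fx=6,fy=6,interpolation=cv2.INTER_CUBIC))
E
```

```text
[ 0.53185897 -0.00693357  0.1632178 ] [-0.94300638 -0.03442432 -1.6070562 ] [-0.10510852  0.03013412  0.00940893]
255 172
```

View pics/d5.png

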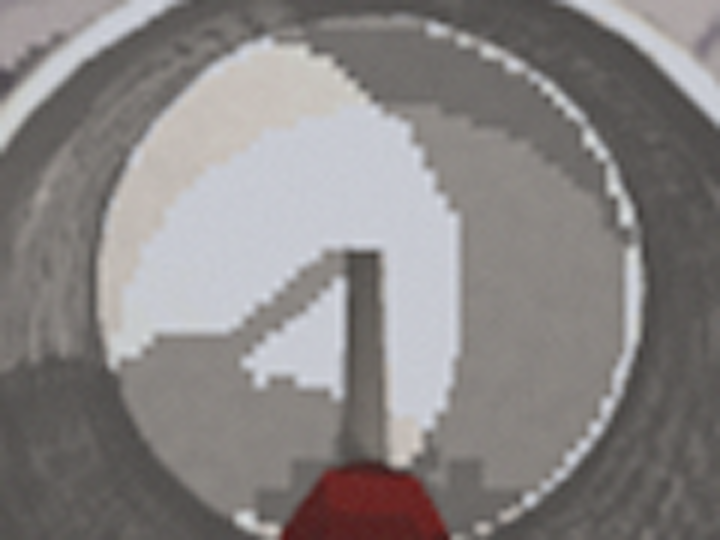

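The tip at (362,250) almost meets its own shadow at (335,252), so it is a millimetre or two above the bottom. Stepping by 1 mm.

Request:
step_arm(plan=[{"angular": [0, 0, 0], "offset": [-0.0001, 0, 0.001], "jaw": 0.01}, {"angular": [0, 0, 0], "offset": [0, 0, 0], "jaw": 0.01}])

```text
time: 8.0
eef_pos: [0.532, -0.0069, 0.1624]
eef_rot: [-2.17, -2.17, -0.109]
contact_force: [0.2, 0.7, -1.2]
finger_gap: 0.0215
```

Request:
step_arm(plan=[{"angular": [0, 0, 0], "offset": [-0.0001, 0, 0.001], "jaw": 0.01}, {"angular": [0, 0, 0], "offset": [0, 0, 0], "jaw": 0.01}])

```text
time: 8.2
eef_pos: [0.5319, -0.007, 0.1614]
eef_rot: [-2.17, -2.17, -0.108]
contact_force: [-0.2, -0.3, -1.0]
finger_gap: 0.0216
```

```bash
python3 - <<'E'
from h import *
s=sensors.observe(); print(s['eef_pos'],s['contact_force'],s['ft_torque'])
c=cam('wrist'); u,v=map(int,proj(c,[.53,.02,.005]))
im=c['pixels'][max(v-25,0):v+25,u-30:u+30,::-1]; cv2.imwrite('pics/d6.png',cv2.resize(im,None,fx=9,fy=9,interpolation=cv2.INTER_CUBIC))
E
```

```text
[ 0.5319285  -0.00695995  0.16137485] [-0.23121176 -0.29272203 -0.97182608] [-0.11382574 -0.01697227 -0.03228184]
```

View pics/d6.png

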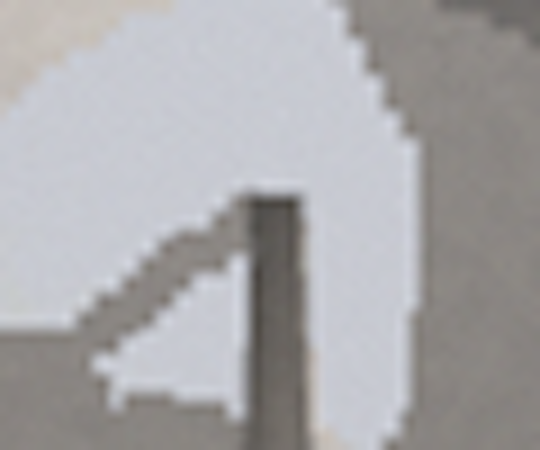

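Request:
step_arm(plan=[{"angular": [0, 0, 0], "offset": [-0.0001, 0, 0.001], "jaw": 0.01}, {"angular": [0, 0, 0], "offset": [0, 0, 0], "jaw": 0.01}])

```text
time: 8.45
eef_pos: [0.5319, -0.0069, 0.1603]
eef_rot: [-2.17, -2.17, -0.108]
contact_force: [0.2, -0.6, -1.0]
finger_gap: 0.0213
```

Request:
step_arm(plan=[{"angular": [0, 0, 0], "offset": [-0.0001, 0, 0.001], "jaw": 0.01}, {"angular": [0, 0, 0], "offset": [0, 0, 0], "jaw": 0.01}])

```text
time: 8.65
eef_pos: [0.5319, -0.0069, 0.1593]
eef_rot: [-2.17, -2.17, -0.108]
contact_force: [0.6, 0.1, -1.8]
finger_gap: 0.0211
```

Request:
step_arm(plan=[{"angular": [0, 0, 0], "offset": [-0.0001, 0, 0.001], "jaw": 0.01}, {"angular": [0, 0, 0], "offset": [0, 0, 0], "jaw": 0.01}])

```text
time: 8.85
eef_pos: [0.5319, -0.0069, 0.1583]
eef_rot: [-2.17, -2.17, -0.108]
contact_force: [-0.6, 0.0, -0.7]
finger_gap: 0.0213
```

```bash
python3 - <<'E'
from h import *
s=sensors.observe(); print(s['eef_pos'],s['contact_force'],s['ft_torque'])
c=cam('wrist'); u,v=map(int,proj(c,[.53,.02,.005]))
im=c['pixels'][max(v-25,0):v+25,u-30:u+30,::-1]; cv2.imwrite('pics/d7.png',cv2.resize(im,None,fx=9,fy=9,interpolation=cv2.INTER_CUBIC))
E
```

```text
[ 0.53193449 -0.00694283  0.15833975] [-0.61565133  0.00928991 -0.68299627] [-0.15141062 -0.02331153  0.10255647]
```

View pics/d7.png

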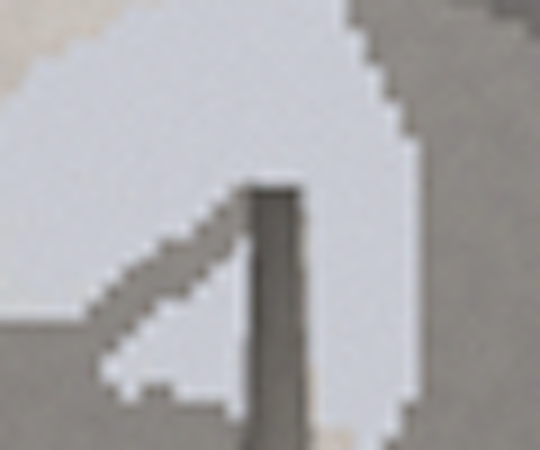

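Request:
step_arm(plan=[{"angular": [0, 0, 0], "offset": [-0.0001, 0, 0.001], "jaw": 0.01}, {"angular": [0, 0, 0], "offset": [0, 0, 0], "jaw": 0.01}, {"angular": [0, 0, 0], "offset": [0, 0, 0], "jaw": 0.01}])

```text
time: 9.2
eef_pos: [0.5322, -0.007, 0.1578]
eef_rot: [-2.17, -2.17, -0.109]
contact_force: [-1.0, -0.8, 2.1]
finger_gap: 0.0215
```

Contact: Fz jumped from about -1 to +2.1 N, so the blade is on the bottom. Releasing gently.

Request:
step_arm(plan=[{"angular": [0, 0, 0], "offset": [0, 0, 0], "jaw": 0.023}, {"angular": [0, 0, 0], "offset": [0, 0, 0], "jaw": 0.026}, {"angular": [0, 0, 0], "offset": [0, 0, 0], "jaw": 0.034}, {"angular": [0, 0, 0], "offset": [0, 0, 0], "jaw": 0.045}, {"angular": [0, 0, 0], "offset": [0, 0, 0], "jaw": 0.06}], newtons=20)

```text
time: 9.7
eef_pos: [0.5319, -0.0069, 0.1573]
eef_rot: [-2.17, -2.17, -0.108]
contact_force: [0.2, -0.2, 0.3]
finger_gap: 0.0584
```

Request:
step_arm(plan=[{"angular": [0, 0, 0], "offset": [0, 0, 0], "jaw": 0.07}, {"angular": [0, 0, 0], "offset": [0, 0, 0], "jaw": 0.07}])

```text
time: 9.9
eef_pos: [0.532, -0.0069, 0.1574]
eef_rot: [-2.17, -2.17, -0.108]
contact_force: [-0.2, -0.4, -0.0]
finger_gap: 0.0698
```

```bash
cat > look.py <<'E'
from h import *
import sys
s=sensors.observe(); print(s['eef_pos'],s['contact_force'],s['finger_gap'])
cs=[]
for n in ['side','scene','wrist']:
    c=cam(n); im=c['pixels'][:,:,::-1]
    u,v=map(int,proj(c,[.53,.01,.1])); r=60 if n!='wrist' else 130
    im=im[max(v-r,0):v+r,max(u-r,0):u+r]
    cs.append(cv2.resize(im,(260,260),interpolation=cv2.INTER_CUBIC))
    P=cloud(c)
    for nm,xy in [('open',(.531,.0175)),('closed',(.557,.2967))]:
        m=(P[...,2]>.116)&(P[...,2]<.130)&(np.hypot(P[...,0]-xy[0],P[...,1]-xy[1])<.062)&(c['z_map']>0)
        if m.sum()>50: print(n,nm,m.sum(),[np.round(a,4) for a in cv2.minEnclosingCircle(P[m][:,:2].astype(np.float32))])
cv2.imwrite('pics/'+sys.argv[1],np.hstack(cs))
E
python3 look.py d8.png
```

```text
[ 0.53195477 -0.00693568  0.1573966 ] [-0.16347525 -0.37568566 -0.00449133] 0.06981179160524402
side open 203 [array([0.5348, 0.0209]), np.float64(0.0546)]
side closed 1065 [array([0.5593, 0.2973]), np.float64(0.0561)]
scene open 299 [array([0.5317, 0.0201]), np.float64(0.053)]
scene closed 1960 [array([0.557 , 0.2964]), np.float64(0.0547)]
wrist open 3417 [array([0.5308, 0.0182]), np.float64(0.0522)]
```

View pics/d8.png

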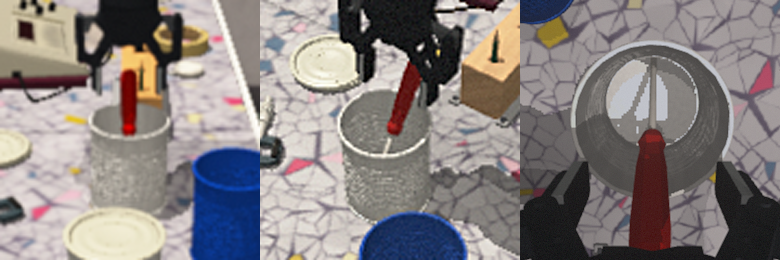

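The tool stands in the can, leaning handle-up on the rim at the robot's far side (-y). The fingers are clear on both sides and the can hasn't moved. Retracting straight up.

Request:
step_arm(plan=[{"angular": [0, 0, 0], "offset": [0.001, 0, -0.01], "jaw": 0.07}, {"angular": [0, 0, 0], "offset": [0.002, 0, -0.02], "jaw": 0.07}, {"angular": [0, 0, 0], "offset": [0.003, 0, -0.03], "jaw": 0.07}, {"angular": [0, 0, 0], "offset": [0.003, 0, -0.03], "jaw": 0.07}, {"angular": [0, 0, 0], "offset": [0.003, 0, -0.03], "jaw": 0.07}])

```text
time: 10.55
eef_pos: [0.5318, -0.007, 0.2801]
eef_rot: [-2.17, -2.17, -0.109]
contact_force: [0.5, -0.5, -0.5]
finger_gap: 0.0699
```

Request:
step_arm(plan=[{"angular": [0, 0, 0], "offset": [0.002, 0, -0.02], "jaw": 0.07}, {"angular": [0, 0, 0], "offset": [0, 0, 0], "jaw": 0.07}, {"angular": [0, 0, 0], "offset": [0, 0, 0], "jaw": 0.07}, {"angular": [0, 0, 0], "offset": [0, 0, 0], "jaw": 0.07}])

```text
time: 10.95
eef_pos: [0.5316, -0.007, 0.2972]
eef_rot: [-2.169, -2.169, -0.107]
contact_force: [-0.3, 0.5, -0.3]
finger_gap: 0.07
```

```bash
python3 look.py d9.png
```

```text
[ 0.53161735 -0.00696179  0.2971838 ] [-0.34816431  0.47230964 -0.29768523] 0.07000619054985617
side open 205 [array([0.5329, 0.0203]), np.float64(0.0556)]
side closed 1059 [array([0.5597, 0.2975]), np.float64(0.0556)]
scene open 309 [array([0.5312, 0.0203]), np.float64(0.053)]
scene closed 1969 [array([0.5571, 0.2963]), np.float64(0.0548)]
wrist open 989 [array([0.5304, 0.0189]), np.float64(0.0521)]
```

View pics/d9.png

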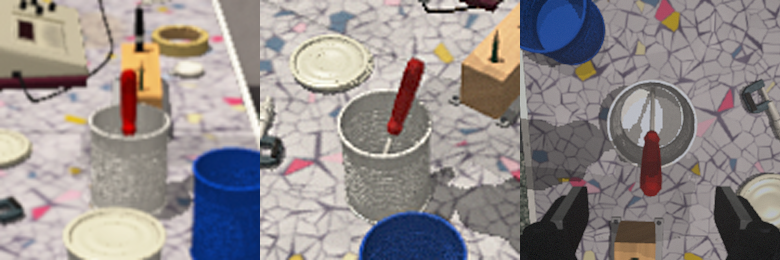

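The screwdriver stands handle-up in the grey can, both cans are where they were, and the robot is clear. Handing in.

```bash
python3 -c "
from station import arm; print(arm.job_done())"
```

```text
the job is handed in; nothing more can be done
None
```

The screwdriver is now in the grey open can, handle up, and the job is handed in at about 11 s of the 40 s allowed. I pulled it straight up out of the middle well, tilted it about 6° more (12° lean in all), and lowered it blade first. I let go only once the blade touched the bottom, when the vertical force rose from about -1 N to +2 N.

- **Screwdriver:** in the last pictures it leans on the rim on the tool-block side. The blade slid a little across the bottom after release. The gripper is about 14 cm above its release height and touches nothing.
- **Open can:** it is still standing at about (0.531, 0.019). The wrist and scene cameras put its rim 1.5–2.5 mm farther in y than before; the side camera showed no such shift. That is about the calibration error, so a shift that small cannot be ruled out.
- **Closed can:** unmoved, with readings within about 1 mm of the first ones.
- **Disagreements:** at first contact, the measured tip position was about 3 mm lower than the can's bottom should be, so I went by the force reading. The cameras also differed by up to 5 mm on the can's x position.

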